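Fetch the rear sample jar to the balance and restore the front jars

ROBOT

A 6-joint arm with a two-finger parallel gripper is mounted at the origin on the work surface. World frame = base frame: x ahead of the robot, y to its left, z up, the work surface at z = 0. Lengths are in m, angles in degrees, forces in N, time in s.
With the tool pointing down it reaches from about 0.325 to 0.775 m from the base axis. Payload 5.5 kg.
Tool frame: the origin (TCP) lies at the centre of the arm's flange, where the gripper is bolted on; the fingertips stand 182 mm ahead of it and the grasp point (between the pads) lies 163 mm ahead of it; z points along the fingers, y is the direction in which the jaws open and shut (so a half turn about z gives the same grasp; the last joint's range is limited). The gripper opens to 88 mm and grips with 3 to 60 N. Pads are 20 mm wide; open, the fingers measure 115 mm over their backs; the gripper's body (75 mm by 178 mm) begins 61 mm behind the grasp point.
Start: joints at [62.527, 5.22, 70.514, -0, 104.267, -3.249], TCP at [0.246, 0.547, 0.405] pointing down, gripper open.
Joint ranges: [-164.24, 164.24], [-49.07, 125.15], [9.68, 141.18], [-86.29, 266.29], [3.28, 154.24], [-151.56, 151.56]. Speed limits (degrees/s): [147.25, 147.25, 172.46, 180, 180, 180].

INTERFACE

Orientations are given as [roll, pitch, yaw] about the fixed x, y, z axes, in that order (R = Rz(yaw) Ry(pitch) Rx(roll)).
In Python, from station import r gives the robot as it stands. The module is installed in compiled form; this text tells all that it offers. Calls block until the motion is done:
- r.reach(position, orientation): joint-space move of the TCP to a pose.
- r.servo_line(position, rotation=None, speed=0.15): straight line of the TCP; rotation=None keeps the orientation; speed is the mean speed in m/s.
- r.move_joints(angles): joint-space move.
- r.let_go() and r.grab(squeeze=None): open the fingers fully, or close them until they stop; squeeze is the grip in N (None keeps the last).
- r.wait(seconds).
- r.inverse_kinematics(position, orientation): joint angles nearest the present ones, or None.
- r.sense(): the state.
- r.snapshot(name): name is "side" or "top"; returns a dict with "frame" (400x640x3 uint8, red, green, blue), "fx", "fy", "cx", "cy" (pixels), "R" (3x3) and "t" (3): a world point X has camera coordinates R X + t. Camera axes: x right, y down, z forward; pixel columns grow to the right and rows downward; lengths in m; the calibration is good to about 2 mm. A picture is of the moment at which its call begins. There is no depth.
A pose or a line that the arm cannot do raises r.IKError and nothing moves.
- r.hand_in(): hands the job in, once; it reports no verdict.
The state is a dict: "clock": time; "joints": joint angles; "joint_vel": joint speeds; "joint_torque": joint torques, N m; "tcp_pos": TCP position; "orientation": TCP orientation; "contact_force": force on the tool from outside, world axes, zero at the start; "torque": the same for the moment, N m; "opening": finger opening in m.
Only numpy, scipy, OpenCV 4.12 (cv2) and the standard library are available. Lean on these libraries where they do the work, as an engineer would, in place of code of your own. Each camera call takes 0.05 s, during which the arm holds its last target. There are 200 camera calls.

TASK

The red-lidded jar is wanted on the balance, but the blue- and green-lidded jars stand in its way: first clear both of these onto the yellow tray, then set the red-lidded jar upright in the middle of the round balance pan. Only once it stands there, put the blue- and green-lidded jars back upright in the middle of the squares of their own colour. Never tip a jar over, and leave the beaker and the petri dish where they are.

Things in the scene. Friction and masses are not known exactly. Their poses are not given: they have to be found in the camera images.
- jar_red: The wanted jar: closed amber glass jar, 50 mm in diameter over its whole height (body and lid alike), 90 mm tall, about 0.15 to 0.31 kg, paper band round the body, red screw lid (top 26 mm). Origin: centre of the underside, z up the jar's axis. At the start it stands on the station's floor plate, between the two cheeks, behind the other two jars.
- jar_blue: closed amber glass jar, 50 mm in diameter over its whole height (body and lid alike), 90 mm tall, about 0.15 to 0.31 kg, paper band round the body, blue screw lid (top 26 mm). Origin: centre of the underside, z up the jar's axis. At the start it stands on the blue square.
- jar_green: closed amber glass jar, 50 mm in diameter over its whole height (body and lid alike), 90 mm tall, about 0.15 to 0.31 kg, paper band round the body, green screw lid (top 26 mm). Origin: centre of the underside, z up the jar's axis. At the start it stands on the green square.
- station: fixed. Grey floor plate 180 (x) x 140 mm (y), 3 thick; origin: centre of its underside on the bench. Red jar starts at the origin, on the plate. Beside it two aluminium cheeks 6 thick, x 0 to 86, centred at y = -40 and +40 (74 free between), tops 78 over the bench; low back stop 6 thick at x = 83, top 38. Open at -x, where the squares lie; -x points to the robot's side within 0.25 rad.
- spot_blue: fixed blue square, 62 x 62 mm, a thin inlay flush with the plate (3 above the bench); origin: its centre. At x = -52, y = +34 or -34 of the station, axes parallel. Between the front jars 18 mm is free, to the rear jar 12: fingers fit only on the line at about 45 deg from station x towards y for the jar at y = +34, -45 deg for the other.
- spot_green: fixed green square, place of the green-lidded jar: like the blue square (62 x 62 mm, flush, 3 mm above the bench, origin at its centre), on the other side of the station's x axis.
- tray: fixed open yellow tray, the side area: 140 mm (x) by 200 mm (y), rim 18 mm high, walls and floor 4 mm thick. Origin: centre of its underside on the work surface; z up, the long side along y. Room for two jars side by side along y, e.g. at y = -50 and +50 mm.
- balance: fixed white laboratory balance. Origin: on the work surface, straight below the centre of its round steel pan; z up. Pan 100 mm in diameter, flat, top 45 mm above the origin. Housing 175 mm (x, from -110 to +66 mm) by 165 mm (y), 34 mm high, with a display panel on its -x side, top 38 mm. The pan does not move.
- beaker: empty clear glass beaker standing on the bench, 56 mm across, 75 mm tall, light; leave it alone. Origin: centre of the underside.
- dish: closed clear petri dish lying on the bench, 70 mm across, 15 mm high, reddish disc on it; leave it alone. Origin: centre of the underside.

How it is judged:
By the outcome, as a careful person would: the job done as asked, in the order asked, and still so for the second after the job is handed in, with the robot touching nothing.
It also fails if it takes over 128 s, if anything falls off the work surface, if the arm or the gripper's body presses on something with over 40 N, if the wrist force passes 120 N, or if a joint passes its speed limit or range.

## Working session

There is one attempt and no reset: what is moved stays moved. The work goes in short steps, each a Python script; the robot and the scene stay as the last script left them, time stands still between calls to the robot, and variables do not carry over. Pictures are saved under pics/ and viewed, on a budget of 14 in all, crops included, one or two more only if the job needs it, and the job is handed in when it is done.

```bash
mkdir -p pics; python3 - <<'E'
from station import r
import cv2,pickle,numpy as np
for n in("side","top"):
    s=r.snapshot(n);pickle.dump(s,open(n+'0.pkl','wb'));cv2.imwrite(f'pics/{n}0.png',s['frame'][:,:,::-1])
    print(n,s['fx'],s['fy'],s['cx'],s['cy'],np.round(s['R'],3).tolist(),s['t'], -np.array(s['R']).T@s['t'])
print(r.sense())
E
```

```text
side 374.0100401876599 374.0100401876599 322.871679821816 202.7573283946049 [[0.96, -0.278, 0.02], [-0.136, -0.533, -0.835], [0.243, 0.799, -0.55]] [-0.53523514  0.08386211  0.95628327] [ 0.29316403 -0.86841661  0.6065432 ]
top 418.00653968675425 418.00653968675425 318.0420371008681 200.07836136795888 [[-0.006, -1.0, 0.029], [-0.995, 0.003, -0.102], [0.102, -0.029, -0.994]] [-0.03509557  0.54617797  0.86765933] [ 0.45449288 -0.01114202  0.91961235]
{'clock': 0.1, 'joints': array([ 6.25270468e+01,  5.25960864e+00,  7.05741113e+01,  1.79166852e-03,
        1.04266352e+02, -3.24962527e+00]), 'joint_vel': array([-0.08635771, -0.08733221, -0.12570326,  0.01469076, -0.07634715,
        0.01154834]), 'joint_torque': array([ 2.58410975e-03, -4.47854984e+01, -4.07571065e+01,  7.00620585e-02,
        2.84795609e-02, -9.83430391e-05]), 'tcp_pos': array([0.24620976, 0.54722113, 0.40361973]), 'orientation': array([-1.79900187e+02, -7.40710019e-03,  1.55777106e+02]), 'contact_force': array([ 0.44217048, -0.12160784,  0.28319614]), 'torque': array([-0.04988653,  0.00222951,  0.04390389]), 'opening': 0.08789570874536685}
```

View pics/top0.png

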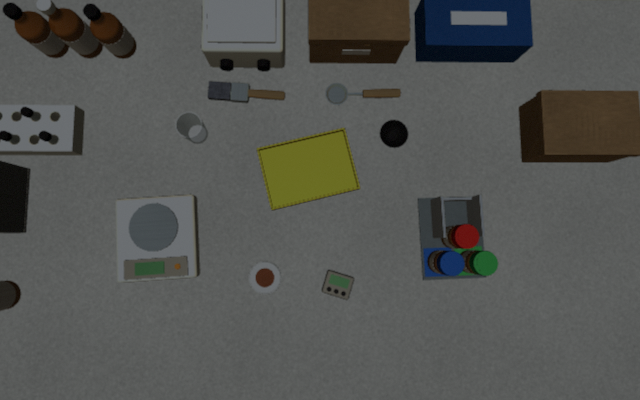

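View pics/side0.png

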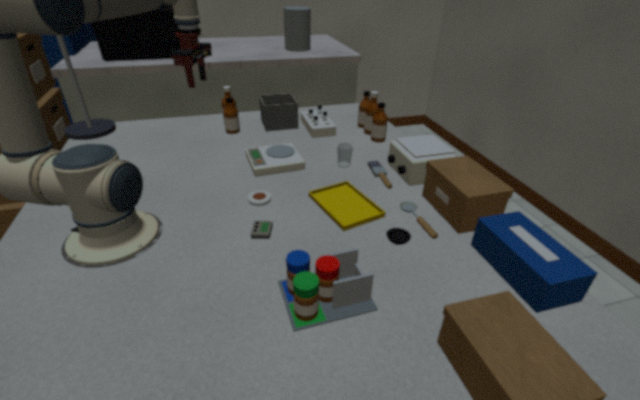

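Top view: station at about (450,235) with the blue lid (449,262), green (484,262) and red (465,236). The tray is at (308,169), the pan (153,227), the beaker (192,128) and the dish (265,278). The side view agrees, with blue at (298,260), red (327,268) and green (306,285).

```bash
cat > h.py <<'E'
import cv2,numpy as np,pickle
def cast(s,px,z):
    px=np.atleast_2d(np.asarray(px,float)); R=np.array(s['R']);t=np.array(s['t']);C=-R.T@t
    d=np.c_[(px[:,0]-s['cx'])/s['fx'],(px[:,1]-s['cy'])/s['fy'],np.ones(len(px))]@R
    return C[:2]+d[:,:2]*((z-C[2])/d[:,2])[:,None]
def proj(s,X):
    c=np.array(s['R'])@np.asarray(X,float)+s['t']; return np.array([s['cx']+s['fx']*c[0]/c[2],s['cy']+s['fy']*c[1]/c[2]])
H={'red':[(0,8),(172,180)],'green':[(45,75)],'blue':[(105,125)],'yellow':[(24,34)]}
def mask(s,c,smin=150,vmin=40):
    h=cv2.cvtColor(s['frame'],cv2.COLOR_RGB2HSV)
    m=sum(cv2.inRange(h,(a,smin,vmin),(b,255,255)) for a,b in H[c]); return m
def blobs(m,amin=60):
    cs,_=cv2.findContours(m.astype(np.uint8),cv2.RETR_EXTERNAL,cv2.CHAIN_APPROX_NONE)
    return sorted([c[:,0,:] for c in cs if cv2.contourArea(c)>amin],key=lambda c:-len(c))
def lid(s,cont,ztop=.093,rad=.025):
    "far edge (from camera) of lid mask belongs to the top disc"
    P=cast(s,cont,ztop);C=(-np.array(s['R']).T@s['t'])[:2]
    u=P.mean(0)-C;u/=np.linalg.norm(u);n=np.array([-u[1],u[0]])
    a=(P-C)@u;b=(P-C)@n; px=.0009
    return C+u*(a.max()+px-rad)+n*(b.max()+b.min())/2, b.max()-b.min()+2*px
E
python3 - <<'E'
from h import *
T=pickle.load(open('top0.pkl','rb'));S=pickle.load(open('side0.pkl','rb'))
for c in('red','green','blue'):
  for n,s,roi in(('top',T,(415,190,500,285)),('side',S,(275,240,380,330))):
    m=mask(s,c);z=np.zeros_like(m);x0,y0,x1,y1=roi;z[y0:y1,x0:x1]=m[y0:y1,x0:x1]
    for b in blobs(z,20): print(c,n,b.min(0),b.max(0),len(b),*lid(s,b))
b=blobs(mask(T,'yellow'))[0];P=cast(T,b,.018)
print('tray',cv2.minAreaRect((P*1000).astype(np.float32)))
h=cv2.cvtColor(T['frame'],cv2.COLOR_RGB2HSV)
print(h[227,120:190:3].tolist())
big=np.vstack([cv2.resize(cv2.convertScaleAbs(T['frame'][185:290,100:210],alpha=2),None,fx=5,fy=5,interpolation=2)])
st=cv2.resize(cv2.convertScaleAbs(T['frame'][185:290,410:510],alpha=2),None,fx=5,fy=5,interpolation=2)
img=np.hstack([big,st]);img=cv2.resize(img,None,fx=.76,fy=.76);cv2.imwrite('pics/crop1.png',img[:,:,::-1])
# balance pan: circle
g=cv2.cvtColor(T['frame'],cv2.COLOR_RGB2GRAY)
print(cv2.HoughCircles(cv2.GaussianBlur(g,(3,3),0)[185:290,100:210],cv2.HOUGH_GRADIENT,1,100,param1=60,param2=10,minRadius=18,maxRadius=32))
E
```

```text
red top [451 224] [478 247] 87 [ 0.46760683 -0.33057991] 0.04789980261668104
red side [316 256] [339 280] 72 [ 0.46719827 -0.33754803] 0.04809266118947989
green top [473 247] [496 274] 84 [ 0.41737492 -0.36439441] 0.05476295308499813
green side [290 304] [324 326] 107 [ 0.39640152 -0.44991723] 0.0604425362339212
green side [293 271] [318 297] 78 [ 0.41418084 -0.36940273] 0.04945777959405508
blue top [424 247] [463 276] 115 [ 0.41272887 -0.29802212] 0.06388448034587497
blue side [287 251] [308 272] 65 [ 0.41296702 -0.30729713] 0.044816817780806734
blue side [282 281] [292 301] 42 [ 0.37483114 -0.38624426] 0.0189605869808995
tray ((617.482177734375, -16.14087677001953), (138.44688415527344, 197.06922912597656), 13.612361907958984)
[[103, 16, 113], [103, 16, 114], [107, 16, 114], [101, 24, 84], [97, 29, 78], [100, 29, 80], [100, 29, 79], [99, 32, 80], [99, 32, 80], [99, 32, 80], [99, 32, 80], [97, 29, 79], [100, 29, 79], [100, 29, 79], [97, 29, 79], [102, 31, 81], [101, 26, 79], [100, 29, 80], [97, 29, 79], [100, 22, 70], [105, 14, 113], [103, 16, 113], [103, 16, 113], [103, 16, 113]]
[[[53.5 41.5 24.6]]]
```

View pics/crop1.png

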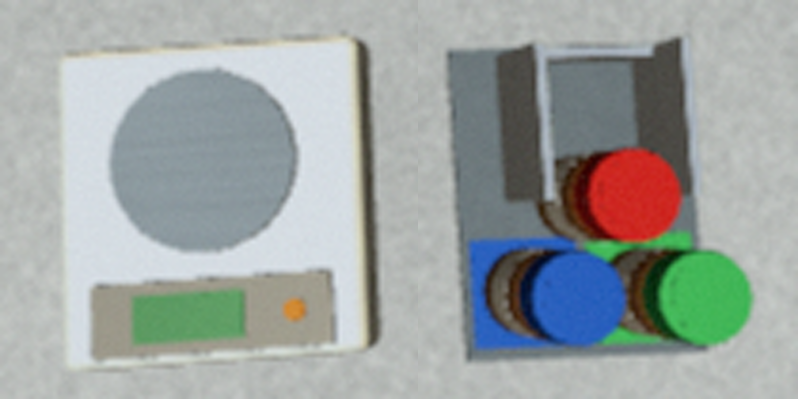

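The crop shows clear discs: pan centre at about (153.5,226.5) px, and the lids with their squares and the cheeks. Next I'll fit the lid discs more tightly.

```bash
python3 - <<'E'
from h import *
T=pickle.load(open('top0.pkl','rb'));f=T['frame']
print('V lid/sq blue',f[262,449],f[255,427],'green',f[262,486],f[248,474],'red',f[236,465])
print('pan',cast(T,[153.5,226.5],.045))
c={}
for k,i,th,roi in(('red',0,75,(440,215,485,255)),('blue',2,None,(415,240,470,285)),('green',1,None,(460,240,505,285))):
    x0,y0,x1,y1=roi;ch=f[y0:y1,x0:x1].astype(int);sat=ch[:,:,i]-(ch.sum(2)-ch[:,:,i])//2
    row=262 if k!='red' else 236
    print(k,sat[row-y0].tolist())
E
```

```text
V lid/sq blue [21 48 94] [22 49 96] green [36 93 46] [32 90 43] red [103  20  17]
pan [[0.49038001 0.30363727]]
red [3, 3, 2, -4, -7, -5, 3, 8, 17, 22, 31, 33, 32, 32, 49, 72, 86, 81, 83, 86, 86, 85, 83, 87, 86, 85, 86, 84, 86, 86, 84, 85, 85, 86, 84, 85, 86, 85, 71, 29, -1, -3, -4, -4, -2]
blue [0, 0, -1, 0, -1, -1, 0, 3, 11, 41, 61, 54, 29, -8, -8, -7, -7, -9, -11, -15, -15, -3, 18, 19, 28, 49, 60, 60, 61, 60, 61, 62, 60, 60, 60, 60, 60, 62, 61, 61, 61, 61, 60, 61, 60, 61, 59, 60, 57, 29, -11, -14, -24, -23, -12]
green [-9, -10, -11, -9, -8, -1, -2, 2, 4, 12, 17, 19, 18, 35, 51, 54, 51, 52, 54, 52, 54, 53, 54, 53, 53, 54, 52, 53, 53, 52, 52, 53, 53, 54, 53, 53, 54, 35, 10, 3, 2, 2, 1, 2, 3]
```

```bash
cat >> h.py <<'E'
TH={'red':(0,60),'green':(1,44),'blue':(2,44)}
def disc(s,k,roi,up=4,ksz=17,th=None):
    "top face of a lid: bright saturated disc, other parts removed by opening; returns px, equivalent diameter px"
    x0,y0,x1,y1=roi;i,t=TH[k];t=th or t
    ch=s['frame'][y0:y1,x0:x1].astype(np.float32);a=ch[:,:,i]*1.5-ch.sum(2)/2
    a=cv2.resize(a,None,fx=up,fy=up,interpolation=cv2.INTER_LINEAR)
    m=cv2.morphologyEx((a>t).astype(np.uint8),cv2.MORPH_OPEN,cv2.getStructuringElement(cv2.MORPH_ELLIPSE,(ksz*up+1,)*2))
    b=blobs(m)[0];M=cv2.moments(b)
    return np.array([x0+(M['m10']/M['m00']+.5)/up-.5,y0+(M['m01']/M['m00']+.5)/up-.5]),2*np.sqrt(M['m00']/np.pi)/up
E
python3 - <<'E'
from h import *
T=pickle.load(open('top0.pkl','rb'));P={}
for k,roi in(('red',(440,215,485,255)),('blue',(415,240,470,285)),('green',(460,240,505,285))):
    p,d=disc(T,k,roi);P[k]=cast(T,p,.093)[0];print(k,p,d,P[k],'diam mm',d*.83/418*1e3)
v=P['blue']-P['green'];m=(P['blue']+P['green'])/2;w=P['red']-m
print(np.linalg.norm(v),np.degrees(np.arctan2(-v[0],v[1])),np.linalg.norm(w),np.degrees(np.arctan2(w[1],w[0])))
S=pickle.load(open('side0.pkl','rb'))
for k in P: print(k,'predicted side px of lid top centre',proj(S,[*P[k],.093]))
E
```

```text
red [466.32630931 235.94878979] 23.496142424875025 [ 0.46674782 -0.33059225] diam mm 46.655019647479115
blue [451.56132692 263.10397957] 23.62701764706716 [ 0.41343253 -0.29882512] diam mm 46.914891500157275
green [485.06695534 262.89048661] 22.86099394991415 [ 0.41337205 -0.36586079] diam mm 45.39383966131278
0.06703569276468349 -0.051690653936356974 0.05337424516043167 1.8796760958617291
red predicted side px of lid top centre [326.2353869  261.61469243]
blue predicted side px of lid top centre [296.89877294 255.94866062]
green predicted side px of lid top centre [304.68312639 278.68198454]
```

```bash
cat > m.py <<'E'
from station import r
from h import *
G=.163+.060   # TCP above jar underside when gripping
UP=.13
def yaw_for(p,z,a,near=None):
    "jaw axis angle a -> yaw (two options), the one with joints nearest the present"
    q0=r.sense()['joints'];best=None
    for y in(a+90,a-90):
        y=(y+180)%360-180
        q=r.inverse_kinematics([*p,z],[180,0,y])
        q2=r.inverse_kinematics([*p,z+UP],[180,0,y])
        if q is None or q2 is None: continue
        c=np.abs(np.array(q2)-q0).max()
        if best is None or c<best[0]: best=(c,y)
    return best[1]
def rep(s):
    o=r.sense();print(s,'t=%.1f open=%.4f F=%s tcp=%s'%(o['clock'],o['opening'],np.round(o['contact_force'],1),np.round(o['tcp_pos'],4)));return o
def pick(p,zb,a,sq=35,double=False):
    z=zb+G;y=yaw_for(p,z,a);r.reach([*p,z+UP],[180,0,y]);r.servo_line([*p,z],speed=.12)
    if double:
        r.grab(12);r.let_go();y2=yaw_for(p,z,a+90)
        r.servo_line([*p,z],[180,0,y2],speed=.1) if False else r.reach([*p,z],[180,0,y2])
    r.grab(sq);o=rep('gripped');assert .04<o['opening']<.06
    r.servo_line([*p,z+UP],speed=.12);o=rep('lifted');assert .04<o['opening']<.06
def place(p,zb,a):
    z=zb+G+.001;y=yaw_for(p,z,a);r.reach([*p,z+UP],[180,0,y]);r.servo_line([*p,z+.01],speed=.15);r.servo_line([*p,z],speed=.03)
    rep('down');r.let_go();r.wait(.2)
def away(): 
    p=r.sense()['tcp_pos'];r.servo_line([p[0],p[1],p[2]+UP],speed=.2);rep('away')
TRAY={'blue':(.6057,.0324),'green':(.629,-.0647)}
E
python3 - <<'E'
from m import *
pick((.4134,-.2988),.003,46)
place(TRAY['blue'],.004,46);away()
s=r.snapshot('top');pickle.dump(s,open('top1.pkl','wb'))
cv2.imwrite('pics/top1.png',cv2.convertScaleAbs(s['frame'],alpha=2)[:,:,::-1])
E
```

```text
gripped t=5.0 open=0.0495 F=[-1.8 -1.4  1.9] tcp=[ 0.4133 -0.299   0.2261]
lifted t=6.3 open=0.0498 F=[-0.4  0.  -2.6] tcp=[ 0.4133 -0.2988  0.3549]
down t=9.1 open=0.0496 F=[-0.2 -1.1 -3.4] tcp=[0.6056 0.0324 0.2278]
away t=10.9 open=0.0879 F=[ 0.4  0.6 -1.1] tcp=[0.6056 0.0324 0.3564]
```

View pics/top1.png

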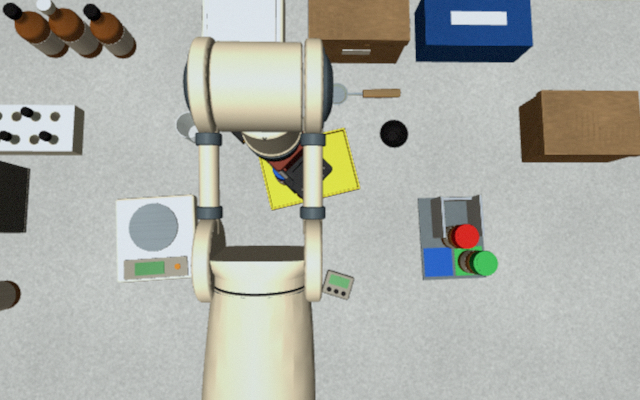

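Blue stands in the tray and its square is now clear at (438,262). Green's next.

```bash
python3 - <<'E'
from m import *
pick((.4134,-.3659),.003,-44)
place(TRAY['green'],.004,-44);away()
s=r.snapshot('top');pickle.dump(s,open('top2.pkl','wb'))
S=r.snapshot('side');pickle.dump(S,open('side2.pkl','wb'))
for k in('blue','green'):
    m=mask(s,k,120);z=np.zeros_like(m);z[240:290,415:500]=m[240:290,415:500]
    b=blobs(z)[0];P=cast(s,b,.003);R=cv2.minAreaRect((P*1e3).astype(np.float32));print(k,R)
p,d=disc(s,'red',(440,215,485,255));print('red',cast(s,p,.093))
a=cv2.convertScaleAbs(s['frame'][190:290,410:510],alpha=2);b=cv2.convertScaleAbs(S['frame'][170:335,255:400],alpha=1.3)
cv2.imwrite('pics/c2.png',np.hstack([cv2.resize(a,(400,400),interpolation=2),cv2.resize(b,(352,400),interpolation=2)])[:,:,::-1])
E
```

```text
gripped t=14.5 open=0.0497 F=[ 1.9 -1.7  0.2] tcp=[ 0.4136 -0.3661  0.2264]
lifted t=15.7 open=0.0494 F=[-0.2 -0.2 -2.7] tcp=[ 0.4133 -0.3658  0.3547]
down t=18.5 open=0.0497 F=[ 0.4 -0.2 -2.6] tcp=[ 0.6289 -0.0647  0.2278]
away t=20.3 open=0.0876 F=[-0.7  0.6 -0.4] tcp=[ 0.6289 -0.0647  0.3564]
blue ((412.4245910644531, -299.9071044921875), (62.121761322021484, 62.28974533081055), 2.060985565185547)
green ((414.5798645019531, -367.6835021972656), (60.977760314941406, 61.32722091674805), 2.4835457801818848)
red [[ 0.46667777 -0.33054482]]
```

View pics/c2.png

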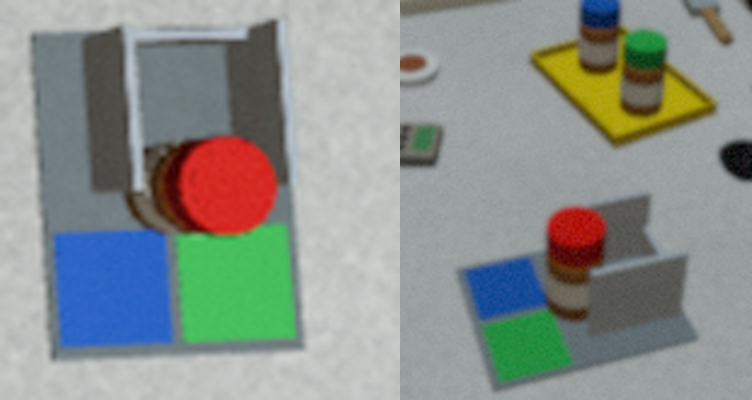

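Both jars stand in the tray. The squares are 62 mm and 67.8 mm apart, as given, with station yaw about 2°. Now red goes to the pan, after refining the pan centre.

```bash
python3 - <<'E'
from m import *
s=pickle.load(open('top0.pkl','rb'))
v=cv2.resize(s['frame'][185:262,110:205].max(2),None,fx=4,fy=4,interpolation=cv2.INTER_LINEAR)
m=cv2.inRange(v,60,97);m=cv2.morphologyEx(m,cv2.MORPH_OPEN,np.ones((61,61),np.uint8) if 0 else cv2.getStructuringElement(cv2.MORPH_ELLIPSE,(81,81)))
n,l,st,ce=cv2.connectedComponentsWithStats(m);i=l[int(41.5*4),int(43.5*4)]
px=np.array([110,185])+(ce[i]+.5)/4-.5;pan=cast(s,px,.045)[0]
print('pan px',px,'diam px',2*np.sqrt(st[i,4]/np.pi)/4,pan)
assert np.linalg.norm(pan-[.4904,.3036])<.003
pick((.466,-.331),.003,2)
place(pan,.045,2)
z=.045+G;y2=yaw_for(pan,z,92);r.reach([*pan,z+.001],[180,0,y2]);rep('turned');r.grab(8);rep('centred');r.let_go();r.wait(.2);away()
r.reach([.55,-.05,.40],[180,0,y2])
for n in('top','side'):pickle.dump(r.snapshot(n),open(n+'3.pkl','wb'))
s,S=[pickle.load(open(n+'3.pkl','rb')) for n in('top','side')]
p,d=disc(s,'red',(110,190,200,262));print('red',p,d,cast(s,p,.135),pan)
a=cv2.convertScaleAbs(s['frame'][185:290,100:205],alpha=2);b=cv2.convertScaleAbs(S['frame'][90:220,220:400],alpha=1.3)
cv2.imwrite('pics/c3.png',np.hstack([cv2.resize(a,(300,300),interpolation=2),cv2.resize(b,(415,300),interpolation=2)])[:,:,::-1])
rep('end')
E
```

```text
pan px [153.23404607 226.86421786] diam px 49.03258682087017 [0.48963051 0.30415542]
gripped t=23.5 open=0.0496 F=[ 2.1  0.3 -0.2] tcp=[ 0.4663 -0.331   0.2262]
lifted t=24.7 open=0.0493 F=[ 0.1 -0.8 -2.8] tcp=[ 0.4659 -0.3309  0.3547]
down t=28.4 open=0.0496 F=[-0.1  0.9 -2.9] tcp=[0.4896 0.3041 0.2689]
turned t=30.8 open=0.0877 F=[ 0.6 -0.1  0.2] tcp=[0.4896 0.3042 0.269 ]
centred t=31.5 open=0.0498 F=[ 0.8 -3.5  1.7] tcp=[0.4897 0.3038 0.2691]
away t=33.2 open=0.0878 F=[ 0.8  0.6 -0.3] tcp=[0.4896 0.3041 0.3976]
red [135.90507381 224.86112721] 25.539317640186866 [[0.48987049 0.30359802]] [0.48963051 0.30415542]
end t=34.7 open=0.0879 F=[0.2 0.7 0.2] tcp=[ 0.5501 -0.0488  0.3999]
```

View pics/c3.png

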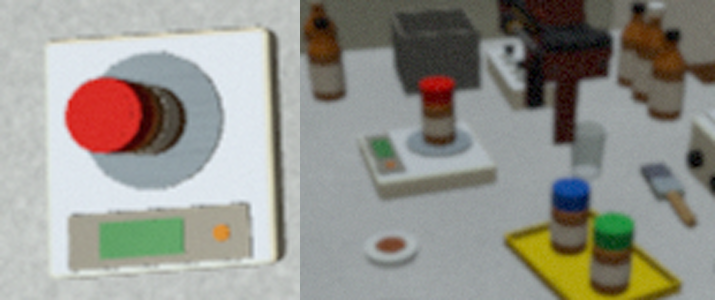

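Red stands upright on the pan, with its lid centre within 1 mm of the pan centre. Now I'll re-measure the squares and return the two jars, centring each in the hand first.

```bash
python3 - <<'E'
from m import *
s=pickle.load(open('top3.pkl','rb'));Q={}
for k in('blue','green'):
    m=mask(s,k,120);z=np.zeros_like(m);z[235:290,415:500]=m[235:290,415:500]
    b=blobs(z)[0];R=cv2.minAreaRect((cast(s,b,.003)*1e3).astype(np.float32));M=cv2.moments(b)
    Q[k]=np.array(R[0])/1e3;print(k,R,cast(s,[M['m10']/M['m00'],M['m01']/M['m00']],.003))
c=(Q['blue']+Q['green'])/2;v=Q['blue']-Q['green'];v*=.034/np.linalg.norm(v)
Q={'blue':c+v,'green':c-v};yaw=np.degrees(np.arctan2(-v[0],v[1]));print(Q,yaw)
assert np.linalg.norm(c-[.4135,-.3338])<.003
for k,a in(('blue',47),('green',-43)):
    pick(TRAY[k],.004,a-90,double=True)
    place(Q[k],.003,a);away()
r.reach([.50,.0,.42],[180,0,0])
for n in('top','side'):pickle.dump(r.snapshot(n),open(n+'4.pkl','wb'))
s,S=[pickle.load(open(n+'4.pkl','rb')) for n in('top','side')]
for k,roi in(('blue',(415,240,470,285)),('green',(460,240,505,285))):
    p,d=disc(s,k,roi);print(k,p,cast(s,p,.093),Q[k])
a=cv2.convertScaleAbs(s['frame'],alpha=2)
cv2.imwrite('pics/c4.png',np.hstack([cv2.resize(a[190:290,410:510],(400,400),interpolation=2),cv2.resize(cv2.convertScaleAbs(S['frame'][225:335,260:370],alpha=1.3),(400,400),interpolation=2)])[:,:,::-1])
rep('end')
E
```

```text
blue ((412.35064697265625, -299.9626770019531), (62.346927642822266, 62.07766342163086), 1.9448391199111938) [[ 0.41236874 -0.29993107]]
green ((414.7684020996094, -367.54644775390625), (60.98421096801758, 61.1644401550293), 1.9068968296051025) [[ 0.41479991 -0.36757944]]
{'blue': array([ 0.41234398, -0.2997763 ]), 'green': array([ 0.41477507, -0.36773283])} 2.0488367709192805
gripped t=40.0 open=0.0495 F=[-0.1 -0.1  0.2] tcp=[0.6057 0.0324 0.227 ]
lifted t=41.3 open=0.0494 F=[-0.1 -0.7 -2.7] tcp=[0.6056 0.0324 0.3556]
down t=44.1 open=0.0497 F=[-0.8 -0.9 -2.7] tcp=[ 0.4123 -0.2998  0.2268]
away t=45.9 open=0.0875 F=[-0.9  0.2 -0.3] tcp=[ 0.4123 -0.2997  0.3556]
gripped t=51.9 open=0.0496 F=[ 0.3 -0.2  1. ] tcp=[ 0.629  -0.0647  0.227 ]
lifted t=53.1 open=0.0496 F=[ 0.4  0.3 -2.6] tcp=[ 0.629  -0.0647  0.3556]
down t=55.9 open=0.0497 F=[-0.4 -0.3 -2.4] tcp=[ 0.4147 -0.3677  0.2268]
away t=57.7 open=0.0879 F=[-0.6 -0.   0.7] tcp=[ 0.4147 -0.3676  0.3555]
blue [451.09249263 263.67844543] [[ 0.41231572 -0.29784615]] [ 0.41234398 -0.2997763 ]
green [484.84057014 262.74245511] [[ 0.41366554 -0.36542059]] [ 0.41477507 -0.36773283]
end t=59.2 open=0.0881 F=[-0.9  0.1  1. ] tcp=[ 0.5001 -0.0008  0.4194]
```

View pics/c4.png

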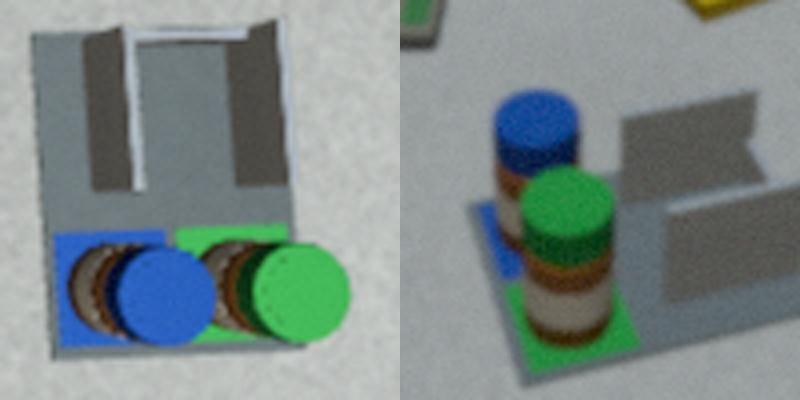

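Both jars stand upright on their squares, with lids within about 2 mm of the square centres. One last check on red, the beaker and the dish, then I'll hand in.

```bash
python3 - <<'E'
from m import *
r.reach([.40,.0,.42],[180,0,0])
s=r.snapshot('top');S=r.snapshot('side');S0=pickle.load(open('side0.pkl','rb'));s3=pickle.load(open('top3.pkl','rb'))
p,_=disc(s,'red',(110,190,200,262));print('red',cast(s,p,.135))
for n,(x0,y0,x1,y1) in {'beaker':(334,138,356,170),'dish':(245,188,275,210)}.items():
    print(n,'mean abs diff',np.abs(S['frame'][y0:y1,x0:x1].astype(int)-S0['frame'][y0:y1,x0:x1]).mean())
cv2.imwrite('pics/final.png',cv2.convertScaleAbs(S['frame'],alpha=1.3)[:,:,::-1])
E
```

```text
red [[0.48987642 0.30361619]]
beaker mean abs diff 1.9360795454545454
dish mean abs diff 1.8722222222222222
```

View pics/final.png

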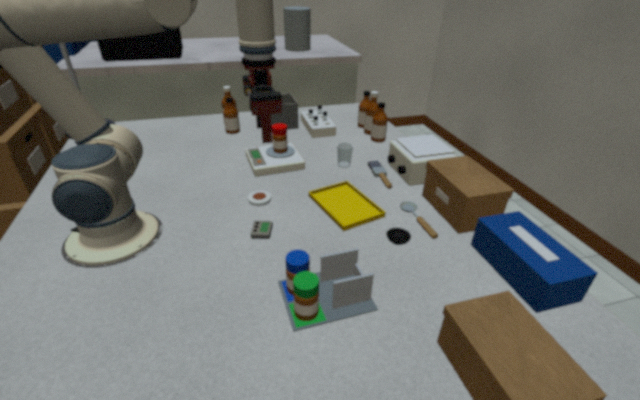

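The final side view shows red on the pan at (279,140), and blue (297,270) and green (306,298) on their squares. The tray is empty, and the beaker (344,155) and dish (260,198) are unmoved.

```bash
python3 -c "
from station import r
print(r.hand_in(), r.sense()['clock'])"
```

```text
the job is handed in; nothing more can be done
the job is handed in; nothing more can be done
```

The job is done in the order asked and handed in after about 60 s on the robot's clock. I cleared the blue and then the green jar onto the tray, set the red jar on the balance pan, and put the blue and green jars back on their own squares.

**Last checks:**
- **Red jar:** it stands upright, and its lid centre measured within 1 mm of the pan centre.
- **Blue and green jars:** both stand upright on their squares. Their lids measured about 2 mm (blue) and 2.6 mm (green) from the square centres, although the arm set them down within 0.1 mm of its target. Most of the offset is to the same side for both jars, so I took it as measuring error (calibration is good to about 2 mm) and made no correction.
- **Beaker and dish:** image differences of about 2 grey levels from the first picture are only noise, so neither has moved.
- **Forces:** the wrist readings I took at each step stayed at about 4 N or less.

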